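# Load the wash box and hold its cover over the screw holes

## Task

Slide the steel tray with its two lash caps along the bench into the slot of the green box until its front plate closes flat against the box, keeping both caps in the tray and the tray down on the bench. Then take the aluminium cover plate by its black grip bar and hold it level about 10 mm above the box, red dot over red dot, so that its four holes are centred over the four threaded holes; it must not touch the box. Finish while still holding it there, ready for the screws, and leave everything else on the bench undisturbed.

Things in the scene. Friction and masses are not known exactly. Their poses are not given: they have to be found in the camera images.
- box_top (a point): Centre of the top face of the green box, 60 mm above the bench; box axes, z up. The top is an aluminium rim round an 80 x 70 mm opening, with four 8 mm threaded holes at (x, y) mm from this point: hole 0 (-53,-48), hole 1 (53,-48), hole 2 (-53,48), hole 3 (28,48); a red dot beside hole 3, at (44,48).
- box_hole0 (a point): Mouth of threaded hole 0 in the top face of the box.
- box_hole1 (a point): Mouth of threaded hole 1 in the top face of the box.
- box_hole2 (a point): Mouth of threaded hole 2 in the top face of the box.
- box_hole3 (a point): Mouth of threaded hole 3 in the top face of the box. The odd one, beside the red dot.
- tray_handle (a point): Grip point of the tray: middle of its blue upright fin, 34 mm above the tray's underside; tray axes. The fin is 12 mm thick (x), 47 long (y -27 to +20 mm from here), its top 20 mm above here, its foot 4 mm above the bench. When the tray is home this point is 91 mm from box_top along the box's +y, at x = 0, and the axes of tray and box agree.
- lash_cap_0: Loose black lash cap, 21 mm dia, 10 tall, lying in the nose pocket of the tray; origin centre of underside.
- lash_cap_3: The other such lash cap, in the pocket next to the front plate; origin centre of underside.
- cover_grip (a point): Grip point of the cover: middle of its black grip bar, over the plate's centre, 31 mm above the underside; cover axes. The bar is 60 mm long (x), 14 thick (y), from 9 to 45 mm above the underside. Four 12 mm holes at (x, y) mm from here: hole 0 (-53,-48), hole 1 (53,-48), hole 2 (-53,48), hole 3 (28,48); a red dot beside hole 3, at (44,48). Holes match when the cover's axes agree with the box's.
- cover_under (a point): Centre of the cover's underside, 31 mm below cover_grip.
- cover_hole0 (a point): Centre of hole 0 of the cover, at its underside; it belongs over box_hole0.
- cover_hole1 (a point): Centre of hole 1 of the cover, at its underside; it belongs over box_hole1.
- cover_hole2 (a point): Centre of hole 2 of the cover, at its underside; it belongs over box_hole2.
- cover_hole3 (a point): Centre of hole 3 of the cover, at its underside; it belongs over box_hole3.
- piston_1: Bystander: silver piston, 101 mm dia, 76 tall, standing on its crown towards the back; origin centre of underside.
- piston_5: Bystander: another such piston, behind the box; origin centre of underside.
- foam_cup: Bystander: white foam cup, 81 mm dia, 94 tall, upright at the left; origin centre of underside.
- wash_box: Green box bolted to the bench, 130 (x) x 120 (y) x 60 mm; origin at the bench under box_top, same axes; place and turn vary. In its +y face is the tray slot: 90 mm wide, centred on x = 0, up to 52 mm high, 106 mm deep, without a floor (the tray slides on the bench top). Two foot lugs with bolts, 13 mm high, stand out to x = +-82 near y = -35.
- tray: Loose tray, about 0.3 kg, starts on the bench outside the slot; origin at its underside, 80 mm from tray_handle along the tray's -y. Steel pan 80 mm wide, walls 16 mm high, from y = -49 (tapered nose, 60 mm wide, enters first) to y = 49. The front plate, 106 mm wide, 49 tall, has its inner face at y = 49: it comes to rest on the box's +y face.
- cover: Loose aluminium cover plate, 130 (x) x 120 (y) x 6 mm, about 0.35 kg, starts flat on the bench; origin at the centre of its underside.
Things that resemble listed ones, but are neither listed nor needed, are in the scene too. What is shaped like the cover but brown is not meant.

How it is judged:
On the way, in this order (a step that is already met when the one before it is completed fails the run):
1. The tray is home in the box with both caps in it (y of tray_handle in the frame of box_top below 0.0945 m and x of tray_handle in the frame of box_top between -0.01 and 0.01 m and angle between the y axis of tray_handle and the y axis of box_top, either way round below 0.1 rad and angle between tray_handle's own z axis and vertical below 0.06 rad and height (world z) of lash_cap_0 between 0.0015 and 0.012 m and distance between each of lash_cap_0, lash_cap_3 and tray_handle below 0.14 m and height (world z) of lash_cap_3 between 0.0015 and 0.012 m), for 0.2 s.
2. The cover is held hovering over the box with all four holes aligned (horizontal distance between cover_hole0 and box_hole0 below 0.004 m and horizontal distance between cover_hole1 and box_hole1 below 0.004 m and horizontal distance between cover_hole2 and box_hole2 below 0.004 m and horizontal distance between cover_hole3 and box_hole3 below 0.004 m and z of cover_under in the frame of box_top between 0.003 and 0.02 m and angle between cover_grip's own z axis and vertical below 0.07 rad and contact force between cover and the fingers above 1 N and contact force between cover and wash_box below 0.05 N and contact force between cover and tray below 0.05 N), for 0.3 s.
At the end, for the whole second after the job is handed in: Tray home (front plate within 3.5 mm of the box, square to 0.10 rad, flat on the bench) with both caps in it; cover held still by the fingers alone, level to 0.07 rad, underside 3 to 20 mm above the box top, all four holes within 4 mm sideways of their threaded holes (all of step 1 and all of step 2 and linear speed of cover below 0.02 m/s and angular speed of cover below 0.1 rad/s); the arm keeps its last pose, push and grip.
It fails at once if A lash cap leaves the tray (distance between any of lash_cap_0, lash_cap_3 and tray_handle above 0.15 m).
It fails at once if The tray is lifted more than 20 mm off the bench (height (world z) of tray above 0.02 m).
It fails at once if The cover is set down on or knocked against the box (contact force between cover and wash_box above 2 N).
It fails at once if A bystander (piston or foam cup) is moved more than 20 mm (distance of any of piston_1, piston_5, foam_cup from where it was at the start of the episode above 0.02 m).
It also fails if it takes over 56 s, if anything falls off the work surface, if the arm or the gripper's body presses on something with over 40 N, if the wrist force passes 120 N, or if a joint passes its speed limit or range.

## Robot

A 6-joint arm with a two-finger parallel gripper is mounted at the origin on a cart in front of the work surface, level with it; the furniture and walls round the work are solid. World frame = base frame: x ahead of the robot, y to its left, z up, the work surface at z = 0. Lengths are in m, angles in rad, forces in N, time in s.
With the tool pointing down it reaches from about 0.275 to 0.975 m from the base axis. Payload 8.4 kg.
Tool frame: the origin (TCP) lies midway between the tips of the shut fingers; the grasp point (between the pads) lies 19 mm behind it; z points along the fingers, y is the line along which they close (so a half turn about z gives the same grasp; the last joint's range is limited). The gripper opens to 92 mm and grips with 3 to 60 N. Pads are 20 mm wide; open, the fingers measure 128 mm over their backs; the gripper's body (75 mm by 189 mm) begins 69 mm behind the grasp point.
Start: joints at [-1.333, 0.353, 1.633, -0, 1.155, -0.002], TCP at [0.148, -0.607, 0.193] pointing down, gripper open.
Joint ranges: [-2.63, 2.63], [-0.92, 2.1], [0.06, 2.66], [-1.3, 4.44], [0, 2.69], [-3.02, 3.02]. Speed limits (rad/s): [2.22, 2.22, 2.79, 3.14, 3.14, 3.14].

## Interface

Orientations are given as a 3x3 rotation matrix whose columns are the frame's x, y, z axes.
In Python, from station import ctrl gives the robot as it stands.
- The arm moves only by the tool carry_out, never from a script. Its argument "steps" is text: rows parted by semicolons, each of 4 numbers parted by spaces: the shift along the tool's x, y, z in units of 50 mm (1.0 is 50 mm), then the turn about the tool's z in units of 5 degrees (1.0 is 5 degrees). In form: tx ty tz spin; .... A call has 1 to 5 rows; each row is the pose to reach, as a shift and turn from the pose commanded when the call began, along the tool's axes at that moment; what a row does not reach only later rows make up. A row lasts 1/10 s, in which the tool goes at most 50 mm and 8.59 degrees, less where a joint would pass 70% of its speed; a pose out of reach is approached as far as the arm can. A call with a gripper value outside its range is refused whole. "jaw" is the finger opening in mm, from 0 to 91.9, set as the call begins (left out, the last holds). The fingers move at their own pace and stop on an object; "grip_force" is the grip in N (left out, the last holds). Time passes only in rows, so rows that repeat a pose let the fingers close. It gives the time, the measured TCP pose, the force, the opening and the grip force at its end, in the units of the state.
- ctrl.get_obs(): the state, without advancing time (a new reading comes with each control period).
- ctrl.grab_frame(name): name is "scene" or "side" or "wrist"; returns a dict with "color" (384x512x3 uint8, red, green, blue), "range_z" (384x512 float32, m along the optical axis (not along the pixel's ray), 0 where there is no reading), "fx", "fy", "cx", "cy" (pixels), "pose" (4x4, takes a point from camera to world coordinates). Camera axes: x right, y up, looking along -z (the intrinsics and any distortion apply to the point x, -y, -z); pixel columns grow to the right and rows downward; lengths in m; the calibration is good to about 2 mm. A picture is of the moment at which its call begins.
- ctrl.sign_off(): hands the job in; it is judged then, once.
The state is a dict: "time": time; "q": joint angles; "qvel": joint speeds; "tau": joint torques, N m; "eef_pos": TCP position; "ee_rot": TCP orientation; "wrist_force": force on the tool from outside, world axes, zero at the start; "torque": the same for the moment, N m; "gripper_width": finger opening in m; "grip_force": force on a finger pad.
Only numpy, scipy, OpenCV 4.12 (cv2) and the standard library are available. Lean on these libraries where they do the work, as an engineer would, in place of code of your own. Each camera call takes 0.05 s, during which the arm holds its last target. There are 200 camera calls.

## Working session

There is one attempt and no reset: what is moved stays moved. The work goes in short steps, Python scripts to look and compute and a tool call to move; the robot and the scene stay as the last step left them, time stands still between calls to the robot, and variables do not carry over. Pictures are saved under pics/ and viewed, at most 10 in all, crops included, and the job is handed in when it is done.

Besides the shell and the picture viewer there is one more tool, called as name(argument=value, ...) on one line, values as JSON. carry_out: Moves the arm, as the interface text tells. Its arguments: {"type":"object","properties":{"steps":{"type":"string"},"jaw":{"type":"number"},"grip_force":{"type":"number"}},"required":["steps"]}

```bash
mkdir -p pics; cat > h.py <<'E'
import numpy as np, cv2
from station import ctrl
def grab(n):
    f=ctrl.grab_frame(n); np.savez(f'/tmp/{n}.npz',**f); return f
def load(n): return dict(np.load(f'/tmp/{n}.npz'))
def pts(f):
    z=f['range_z']; v,u=np.mgrid[:z.shape[0],:z.shape[1]]
    P=np.stack([(u-f['cx'])/f['fx']*z,-(v-f['cy'])/f['fy']*z,-z],-1)
    W=P@f['pose'][:3,:3].T+f['pose'][:3,3]; W[z==0]=np.nan; return W
def ray(f,u,v,h):
    d=f['pose'][:3,:3]@np.array([(u-f['cx'])/f['fx'],-(v-f['cy'])/f['fy'],-1]); o=f['pose'][:3,3]
    return o+d*(h-o[2])/d[2]
E
python3 - <<'E'
from h import *
a=[grab(n) for n in('scene','side')]
for n,f in zip(('scene','side'),a):
    cv2.imwrite(f'pics/{n}0.png',cv2.resize(f['color'][...,::-1],(800,600))); print(n,f['pose'].round(3).tolist(),f['fx'],[k for k in f])
o=ctrl.get_obs();print(o['eef_pos'],o['ee_rot'],o['time'])
E
```

```text
scene [[-0.435, 0.543, -0.718, -0.435], [-0.9, -0.259, 0.349, 0.54], [0.004, 0.799, 0.602, 0.937], [0.0, 0.0, 0.0, 1.0]] 483.81377761129704 ['color', 'range_z', 'fx', 'fy', 'cx', 'cy', 'pose']
side [[-0.81, 0.412, -0.418, 0.051], [-0.587, -0.549, 0.595, 0.784], [0.016, 0.728, 0.686, 0.886], [0.0, 0.0, 0.0, 1.0]] 443.1546941801723 ['color', 'range_z', 'fx', 'fy', 'cx', 'cy', 'pose']
[ 0.14832834 -0.60665535  0.19282427] [[ 9.71377758e-01  2.37539800e-01 -3.06918061e-04]
 [ 2.37539998e-01 -9.71376998e-01  1.21546682e-03]
 [-9.41140025e-06 -1.25358275e-03 -9.99999214e-01]] 0.1
```

View pics/scene0.png

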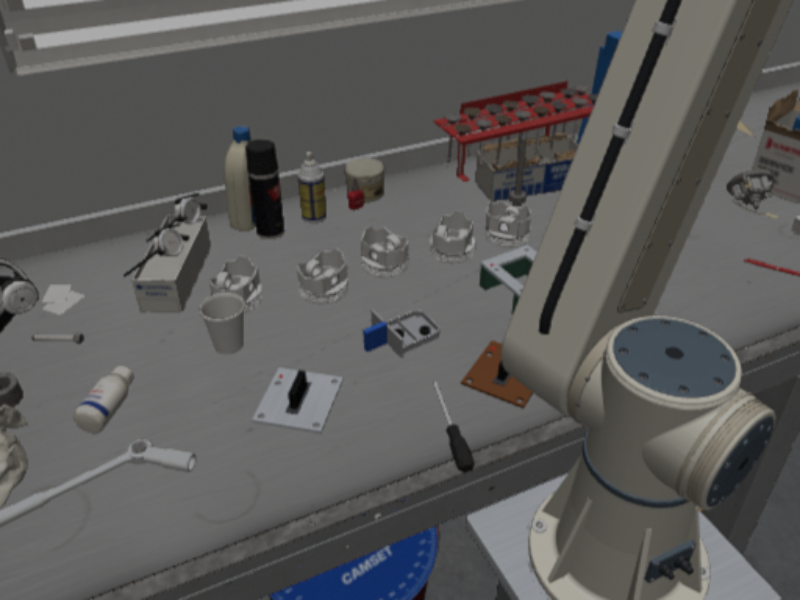

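View pics/side0.png

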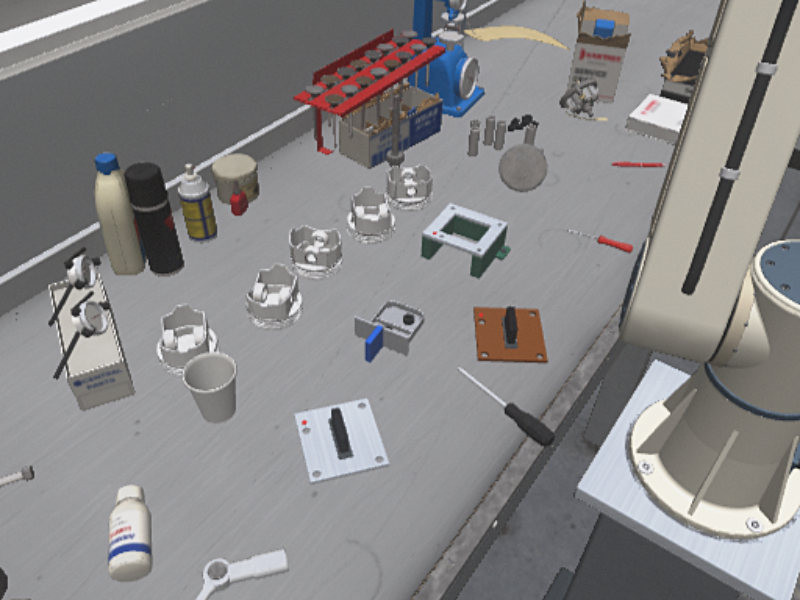

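The side view at 800x600 shows the green box at (465,235) with its red dot at (435,233), and the tray at (395,325) with its blue fin at (374,342). Two plates match the cover's shape: the aluminium one at (340,440), with a red dot at (304,422), and the brown one at (510,335). The aluminium one is meant, because brown is excluded. I'll measure now and confirm with a crop.

```bash
cat > m.py <<'E'
from h import *
f=load('side'); W=pts(f); c=f['color'].astype(int); s=512/800
z=W[...,2]; v,u=np.mgrid[:384,:512]
def near(x,y,r): return (abs(u-x*s)<r*s)&(abs(v-y*s)<r*s)
def rect(m,h,nm):
    n,l,st,_=cv2.connectedComponentsWithStats(m.astype(np.uint8)); k=1+st[1:,4].argmax(); ys,xs=np.where(l==k)
    P=np.array([ray(f,a,b,h)[:2] for a,b in zip(xs,ys)]); r=cv2.minAreaRect((P*1000).astype(np.float32)); print(nm,len(xs),r,cv2.boxPoints(r).round(1).tolist())
sat=c.max(2)-c.min(2)
rect(near(465,235,65)&(abs(z-.06)<.008)&(sat<60),.06,'box')
rect(near(340,440,65)&(abs(z-.006)<.012)&(c.min(2)>130),.006,'cover')
red=(c[...,0]>150)&(c[...,1]<90)
for nm,x,y,h in(('box',435,233,.06),('cov',304,422,.006)):
    b,a=np.where(red&near(x,y,15)); print('red',nm,len(a),ray(f,a.mean(),b.mean(),h))
blue=near(374,342,35)&(c[...,2]>c[...,0]+60); B=W[blue]; B=B[~np.isnan(B[:,0])]; t=B[B[:,2]>.046]
print('fin',len(B),B[:,2].max(),len(t),t.mean(0)); rect(blue&(z>.046),.054,'fintop')
# front plate
pl=near(395,330,50)&(sat<40)&(z>.03)&(z<.06); rect(pl&(z>.043),.049,'plate top')
# bar top
rect(near(340,435,40)&(c.max(2)<70)&(z>.035),.045,'bar')
# bystanders
for nm,x,y,r in(('cup',210,385,45),('p1',187,335,35),('p2',275,295,35),('p3',315,250,35),('p4',370,215,30)):
    q=W[near(x,y,r)&(z>.06)]; print(nm,np.nanmean(q,0).round(3))
cv2.imwrite('pics/crop1.png',cv2.resize(f['color'][120:320,170:350,::-1],(540,600),interpolation=cv2.INTER_CUBIC))
E
python3 m.py
```

```text
box 749 ((569.5838012695312, -201.4467315673828), (133.72244262695312, 129.40093994140625), 5.050094127655029) [[497.29998779296875, -142.89999389648438], [508.70001220703125, -271.79998779296875], [641.9000244140625, -260.0], [630.5, -131.10000610351562]]
cover 6563 ((483.7837829589844, 306.7847595214844), (216.30593872070312, 239.54595947265625), 36.70381164550781) [[325.5, 338.20001220703125], [468.70001220703125, 146.10000610351562], [642.0999755859375, 275.3999938964844], [498.8999938964844, 467.5]]
red box 2 [ 0.61106785 -0.15226878  0.06      ]
red cov 3 [0.54274938 0.31681073 0.006     ]
fin 83 0.056073450920514634 60 [0.54289491 0.13518247 0.05234916]
fintop 60 ((541.9384765625, 136.41664123535156), (11.411685943603516, 49.803306579589844), 8.04624080657959) [[532.7999877929688, 160.3000030517578], [539.7999877929688, 111.0], [551.0999755859375, 112.5999984741211], [544.0999755859375, 161.89999389648438]]
plate top 52 ((515.3467407226562, 124.62248992919922), (48.285667419433594, 45.8485107421875), 10.159374237060547) [[487.5, 142.89999389648438], [495.6000061035156, 97.80000305175781], [543.2000122070312, 106.30000305175781], [535.0999755859375, 151.39999389648438]]
bar 116 ((474.9389953613281, 310.7237854003906), (13.005355834960938, 60.60905456542969), 52.21181106567383) [[447.0, 324.20001220703125], [494.8999938964844, 287.0], [502.8999938964844, 297.29998779296875], [455.0, 334.3999938964844]]
cup [0.682 0.372 0.078]
p1 [0.75  0.341 0.073]
p2 [0.756 0.149 0.064]
p3 [0.778 0.033 0.064]
p4 [ 0.774 -0.156  0.064]
```

View pics/crop1.png

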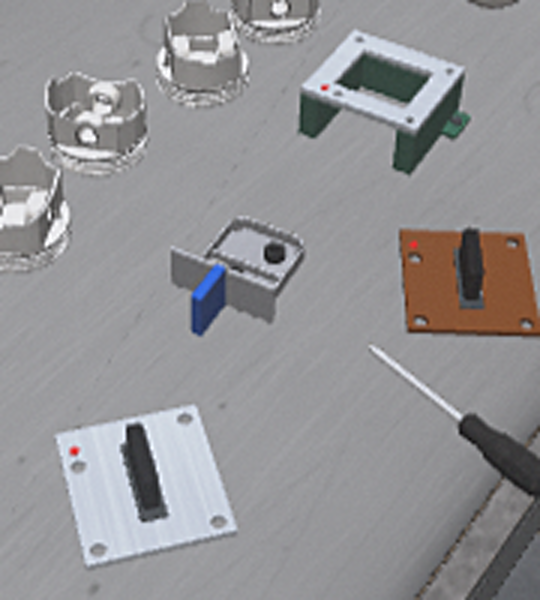

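The crop confirms it. The aluminium plate has a black bar, a red dot and four holes, and the brown one stays put. Both the box slot and the tray face +y, and the tray yaw is about 8°.

```bash
cat > go.py <<'E'
import sys; from h import *
x,y,z,yaw=map(float,sys.argv[1:5]); o=ctrl.get_obs(); R=o['ee_rot']
d=R.T@(np.array([x,y,z])-o['eef_pos'])/.05
cur=np.degrees(np.arctan2(R[1,0],R[0,0])); s=-((yaw-cur+180)%360-180)/5
print('now',o['eef_pos'].round(4),round(cur,2),'t',round(o['time'],2),'q6',o['q'][5].round(2),'F',o['wrist_force'].round(1),'w',round(o['gripper_width'],4)); print('shift',d.round(3),'spin',round(s,3))
E
python3 go.py 0.50 -0.10 0.28 98
```

```text
now [ 0.1483 -0.6067  0.1928] 13.74 t 0.1 q6 -0.0 F [ 0.2 -0.2 -0.6] w 0.0918
shift [ 9.239 -8.175 -1.733] spin -16.852
```

carry_out(steps="0.8 -0.6 -1 -1.5; 1.6 -1.3 -1.7 -3; 2.4 -2 -1.7 -4.5; 3.2 -2.7 -1.7 -6; 4 -3.4 -1.7 -7")

```text
time: 0.6
eef_pos: [0.2809, -0.4247, 0.2777]
ee_rot: [[0.656, 0.755, 0.001], [0.755, -0.656, -0.001], [-0.0, 0.001, -1.0]]
wrist_force: [0.9, -1.5, 0.3]
gripper_width: 0.0919
grip_force: 0.0
```

```bash
python3 go.py 0.50 -0.10 0.28 98
```

```text
now [ 0.2809 -0.4247  0.2777] 48.99 t 0.6 q6 -0.27 F [ 0.9 -1.5  0.3] w 0.0919
shift [ 7.775 -0.954 -0.049] spin -9.802
```

carry_out(steps="0.9 -0.1 0 -1.5; 1.8 -0.2 0 -3; 2.7 -0.3 0 -4.5; 3.6 -0.4 0 -6; 4.5 -0.5 0 -7.5")

```text
time: 1.1
eef_pos: [0.4103, -0.2387, 0.277]
ee_rot: [[0.06, 0.998, -0.0], [0.998, -0.06, 0.0], [0.0, -0.0, -1.0]]
wrist_force: [-0.2, 0.1, 0.3]
gripper_width: 0.0922
grip_force: 0.0
```

```bash
python3 go.py 0.50 -0.10 0.28 98
```

```text
now [ 0.4103 -0.2387  0.277 ] 86.54 t 1.1 q6 -0.47 F [-0.2  0.1  0.3] w 0.0922
shift [ 2.877  1.624 -0.061] spin -2.292
```

carry_out(steps="0.7 0.5 0 -1; 1.4 1 0 -1.5; 2 1.4 0 -1.6; 2 1.4 0 -1.6; 2 1.4 0 -1.6")

```text
time: 1.6
eef_pos: [0.4859, -0.1449, 0.2766]
ee_rot: [[-0.076, 0.997, -0.001], [0.997, 0.076, -0.0], [-0.0, -0.001, -1.0]]
wrist_force: [-0.9, 0.2, 0.0]
gripper_width: 0.0918
grip_force: 0.0
```

```bash
python3 - <<'E'
from h import *
f=grab('wrist'); grab('side'); grab('scene'); print(f['pose'].round(3))
cv2.imwrite('pics/w1.png',cv2.resize(f['color'][...,::-1],(800,600)))
E
python3 go.py 0.5415 0.139 0.15 98
```

```text
[[ 0.997 -0.074 -0.018  0.481]
 [ 0.076  0.965  0.251 -0.073]
 [-0.001 -0.252  0.968  0.468]
 [ 0.     0.     0.     1.   ]]
now [ 0.4854 -0.1461  0.2769] 94.17 t 1.75 q6 -0.37 F [ 0.8  0.3 -0.3] w 0.0917
shift [5.606 1.536 2.537] spin -0.766
```

View pics/w1.png

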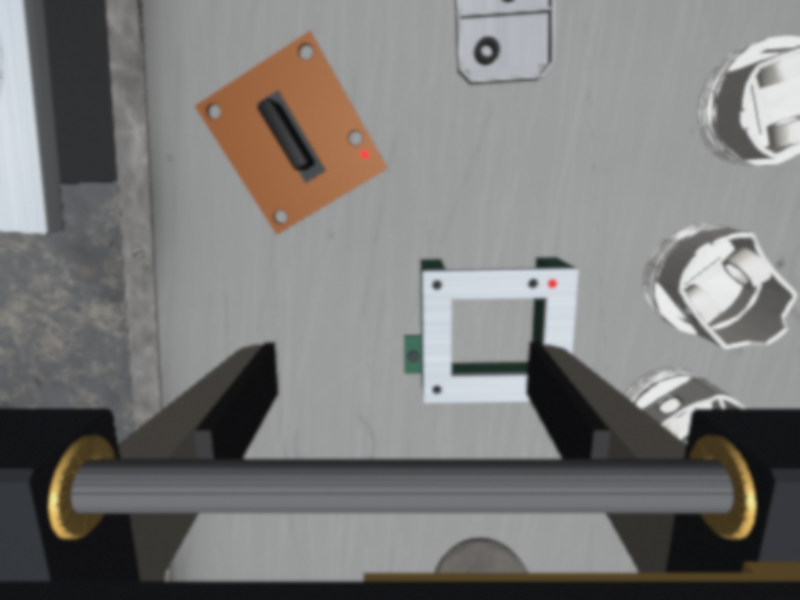

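The wrist view (800x600) shows the box rim with hole 2 at (437,285), hole 0 at (437,389), hole 3 at (533,283) and the red dot at (552,284). A finger hides hole 1. The tray nose is at (505,45).

```bash
cat > fit.py <<'E'
from h import *
def fit(model,img):  # 2D rigid, model->world
    A=np.array(model,float);B=np.array(img);a=A.mean(0);b=B.mean(0)
    U,_,V=np.linalg.svd((A-a).T@(B-b)); R=V.T@np.diag([1,np.linalg.det(V.T@U.T)])@U.T
    t=b-R@a; return t,np.degrees(np.arctan2(R[1,0],R[0,0])),np.linalg.norm(A@R.T+t-B,axis=1)
def blob(f,u,v,h,kind,r=6):
    c=f['color'].astype(float); g=c.sum(2)
    v0,u0=int(v)-r,int(u)-r; p=c[v0:v0+2*r+1,u0:u0+2*r+1]
    w=np.clip(p[...,0]-p[...,1]-40,0,None) if kind=='r' else None
    if w is None:
        s=p.sum(2); w=np.clip(np.percentile(s,70)*.8-s,0,None)
    yy,xx=np.mgrid[:w.shape[0],:w.shape[1]]
    return ray(f,u0+(w*xx).sum()/w.sum(),v0+(w*yy).sum()/w.sum(),h)[:2]
M={0:(-53,-48),1:(53,-48),2:(-53,48),3:(28,48),'r':(44,48)}
def solve(f,px,h,s=.64):
    ks=list(px); P=[blob(f,*(np.array(px[k])*s),h,k) for k in ks]
    return fit([np.array(M[k])/1000 for k in ks],P)
E
python3 - <<'E'
from fit import *
f=load('wrist')
print(solve(f,{2:(437,285),0:(437,389),3:(533,283),'r':(552,284)},.06))
E
```

```text
(array([ 0.5743987, -0.2079978]), np.float64(5.164034112425409), array([0.000101  , 0.0002881 , 0.00031386, 0.00037587]))
```

carry_out(steps="0.9 0.3 0.4 -0.4; 1.8 0.5 0.8 -0.7; 2.7 0.8 1.2 -0.7; 3.6 1 1.6 -0.7; 3.6 1 1.6 -0.7")

```text
time: 2.25
eef_pos: [0.5215, 0.0407, 0.1948]
ee_rot: [[-0.136, 0.991, -0.003], [0.991, 0.136, 0.001], [0.001, -0.003, -1.0]]
wrist_force: [-0.4, 0.1, 0.7]
gripper_width: 0.0919
grip_force: 0.0
```

```bash
python3 - <<'E'
from h import *
f=grab('wrist')
c=f['color'].astype(int); m=((c[...,2]>c[...,0]+50)).astype(np.uint8)
n,l,st,ce=cv2.connectedComponentsWithStats(m); k=1+st[1:,4].argmax(); print(st[k],ce[k])
z=pts(f)[...,2]
for mm,h in((l==k,.034),((l==k)&(z>.048),.054)):
    ys,xs=np.where(mm); P=np.array([ray(f,a,b,h)[:2] for a,b in zip(xs,ys)])*1000
    print(len(xs),cv2.minAreaRect(P.astype(np.float32)))
cv2.imwrite('pics/w2.png',cv2.resize(f['color'][...,::-1],(800,600)))
E
python3 go.py 0.5415 0.139 0.15 98
```

```text
[286  69  14  49 614] [292.65635179  93.26221498]
614 ((547.21337890625, 131.8810577392578), (13.842944145202637, 48.70834732055664), 7.846388816833496)
575 ((545.224609375, 130.73138427734375), (12.156996726989746, 45.943328857421875), 7.822888374328613)
now [0.5218 0.0391 0.1957] 97.84 t 2.3 q6 -0.07 F [ 0.5 -0.2 -0.7] w 0.0918
shift [1.925 0.666 0.912] spin -0.031
```

View pics/w2.png

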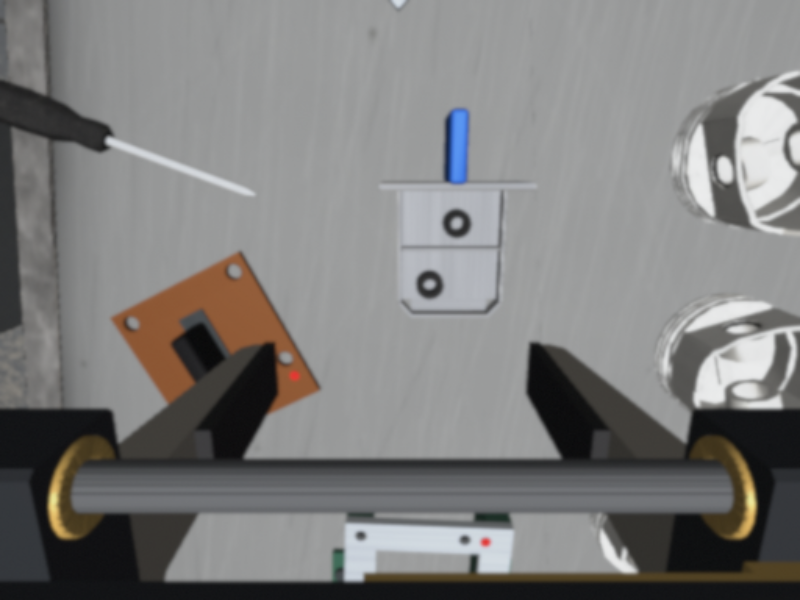

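The tray is at centre: fin at (457,145), caps at (457,222) and (429,284), nothing near the fingers' descent. I'm reaching for the fin at (0.5447, 0.134).

```bash
python3 go.py 0.5447 0.134 0.06 97.8;python3 go.py 0.5447 0.134 0.017 97.8
```

```text
now [0.5218 0.0391 0.1957] 97.84 t 2.3 q6 -0.07 F [ 0.5 -0.2 -0.7] w 0.0918
shift [1.817 0.72  2.712] spin 0.009
now [0.5218 0.0391 0.1957] 97.84 t 2.3 q6 -0.07 F [ 0.5 -0.2 -0.7] w 0.0918
shift [1.816 0.722 3.572] spin 0.009
```

carry_out(steps="0.7 0.3 0.5 0; 1.4 0.6 1.1 0; 1.82 0.72 1.9 0; 1.82 0.72 2.5 0; 1.82 0.72 2.7 0")

```text
time: 2.8
eef_pos: [0.5446, 0.1312, 0.0598]
ee_rot: [[-0.134, 0.991, -0.004], [0.991, 0.134, -0.001], [-0.001, -0.004, -1.0]]
wrist_force: [-0.3, -0.9, 0.4]
gripper_width: 0.0921
grip_force: 0.0
```

carry_out(steps="0 0 0.3 0; 0 0 0.6 0; 0 0 0.86 0; 0 0 0.86 0; 0 0 0.86 0")

```text
time: 3.3
eef_pos: [0.5464, 0.1326, 0.0193]
ee_rot: [[-0.134, 0.991, 0.0], [0.991, 0.134, -0.0], [-0.0, 0.0, -1.0]]
wrist_force: [-0.4, 0.4, 0.2]
gripper_width: 0.0918
grip_force: 0.0
```

```bash
python3 go.py 0.5447 0.134 0.017 97.8
```

```text
now [0.5464 0.1326 0.0193] 97.71 t 3.3 q6 0.1 F [-0.4  0.4  0.2] w 0.0918
shift [ 0.033 -0.029  0.047] spin -0.018
```

carry_out(steps="0 -0.03 0 0; 0 -0.03 0 0; 0 -0.03 0 0; 0 -0.03 0 0; 0 -0.03 0 0", jaw=0, grip_force=25)

```text
time: 3.8
eef_pos: [0.5447, 0.1329, 0.0192]
ee_rot: [[-0.135, 0.991, 0.0], [0.991, 0.135, 0.0], [0.0, 0.0, -1.0]]
wrist_force: [-0.9, 0.1, -0.3]
gripper_width: 0.0541
grip_force: 0.0
```

carry_out(steps="0 0 0 0; 0 0 0 0; 0 0 0 0; 0 0 0 0; 0 0 0 0")

```text
time: 4.3
eef_pos: [0.5446, 0.1328, 0.019]
ee_rot: [[-0.135, 0.991, 0.0], [0.991, 0.135, 0.0], [0.0, 0.0, -1.0]]
wrist_force: [1.1, 0.8, -0.7]
gripper_width: 0.0141
grip_force: 0.0
```

```bash
python3 - <<'E'
from h import *
import numpy as np
o=ctrl.get_obs(); print(o['gripper_width'],o['grip_force'],o['wrist_force'])
E
for d in 0.18 0.14 0.11 0.094; do python3 - $d <<'E'
import sys,numpy as np
d=float(sys.argv[1]);a=np.radians(5.16);print(d,.5744-d*np.sin(a),-.2080+d*np.cos(a))
E
done
```

```text
0.014054779350213912 0.0 [ 1.05893232  0.83867231 -0.65491113]
0.18 0.5582112860542441 -0.028729462708501685
0.14 0.5618087780421899 -0.0685673598843902
0.11 0.5645068970331492 -0.09844578276630658
0.094 0.5659458938283275 -0.11438094163666199
```

carry_out(steps="0 0 0 0; 0 0 0 0; 0 0 0 0")

```text
time: 4.6
eef_pos: [0.5447, 0.1328, 0.019]
ee_rot: [[-0.135, 0.991, 0.0], [0.991, 0.135, 0.0], [0.0, 0.0, -1.0]]
wrist_force: [1.1, -0.1, -2.0]
gripper_width: 0.0117
grip_force: 25.0
```

```bash
python3 go.py 0.5555 -0.0002 0.019 95.16
```

```text
now [0.5447 0.1328 0.019 ] 97.74 t 4.6 q6 0.1 F [ 1.1 -0.1 -2. ] w 0.0117
shift [-2.664 -0.145  0.   ] spin 0.515
```

carry_out(steps="-0.15 0 0 0; -0.4 -0.02 0 0.1; -0.7 -0.04 0 0.15; -1 -0.05 0 0.2; -1.3 -0.07 0 0.25")

```text
time: 5.1
eef_pos: [0.5499, 0.0662, 0.019]
ee_rot: [[-0.112, 0.994, -0.0], [0.994, 0.112, -0.0], [-0.0, -0.0, -1.0]]
wrist_force: [1.0, 2.0, -1.1]
gripper_width: 0.0115
grip_force: 25.0
```

carry_out(steps="-0.3 -0.01 0 0.1; -0.6 -0.03 0 0.15; -0.9 -0.05 0 0.2; -1.2 -0.07 0 0.25; -1.3 -0.07 0 0.26")

```text
time: 5.6
eef_pos: [0.5537, 0.0012, 0.019]
ee_rot: [[-0.089, 0.996, -0.0], [0.996, 0.089, -0.0], [-0.0, -0.0, -1.0]]
wrist_force: [-0.1, 2.4, -0.2]
gripper_width: 0.0119
grip_force: 25.0
```

```bash
python3 - <<'E'
from fit import *
f=grab('wrist'); o=ctrl.get_obs(); print(o['eef_pos'],o['gripper_width'],o['wrist_force'])
cv2.imwrite('pics/w3.png',cv2.resize(f['color'][...,::-1],(800,600)))
f=grab('scene'); cv2.imwrite('pics/s3.png',cv2.resize(f['color'][100:300,200:400,::-1],(600,600)))
f=grab('side'); cv2.imwrite('pics/s4.png',cv2.resize(f['color'][100:260,200:370,::-1],(638,600)))
E
python3 go.py 0.5582 -0.0287 0.019 95.16; python3 go.py 0.5659 -0.1158 0.019 95.16
```

```text
[0.55379359 0.00114259 0.01900732] 0.012055888431983974 [-0.12331646 -2.78214905 -1.65769646]
now [0.5538 0.0022 0.019 ] 95.17 t 5.75 q6 -0.09 F [-0.4 -1.3 -0.4] w 0.0116
shift [-0.624  0.032  0.   ] spin 0.001
now [0.5538 0.0022 0.019 ] 95.17 t 5.75 q6 -0.09 F [-0.4 -1.3 -0.4] w 0.0116
shift [-2.373e+00  2.900e-02  1.000e-03] spin 0.001
```

View pics/s4.png

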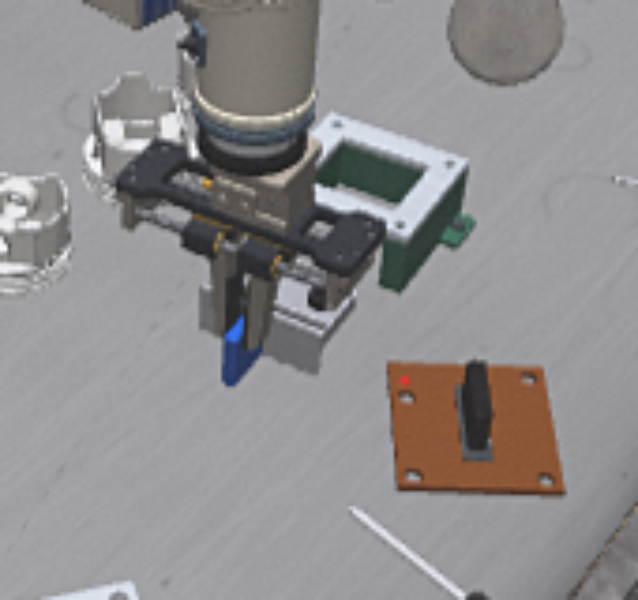

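The side crop shows the tray square to the slot with the fin in the fingers and the caps in place. I'm sliding it in.

carry_out(steps="-0.2 0.03 0 0; -0.4 0.03 0 0; -0.6 0.03 0 0; -0.8 0.03 0 0; -1 0.03 0 0")

```text
time: 6.25
eef_pos: [0.5598, -0.0476, 0.019]
ee_rot: [[-0.09, 0.996, -0.0], [0.996, 0.09, 0.0], [0.0, -0.0, -1.0]]
wrist_force: [-0.3, 2.3, -0.1]
gripper_width: 0.0117
grip_force: 25.0
```

carry_out(steps="-0.25 0 0 0; -0.5 0 0 0; -0.75 0 0 0; -1 0 0 0; -1.2 0 0 0")

```text
time: 6.75
eef_pos: [0.5652, -0.1078, 0.019]
ee_rot: [[-0.09, 0.996, -0.0], [0.996, 0.09, -0.0], [-0.0, -0.0, -1.0]]
wrist_force: [0.1, 2.6, 0.5]
gripper_width: 0.0117
grip_force: 25.0
```

```bash
python3 go.py 0.5661 -0.1188 0.019 95.16
```

```text
now [ 0.5652 -0.1078  0.019 ] 95.16 t 6.75 q6 -0.28 F [0.1 2.6 0.5] w 0.0117
shift [-0.221 -0.003 -0.   ] spin 0.001
```

carry_out(steps="-0.07 0 0 0; -0.13 0 0 0; -0.18 0 0 0; -0.22 0 0 0; -0.22 0 0 0")

```text
time: 7.25
eef_pos: [0.5662, -0.1176, 0.019]
ee_rot: [[-0.091, 0.996, 0.0], [0.996, 0.091, -0.0], [-0.0, 0.0, -1.0]]
wrist_force: [0.2, -0.1, 0.7]
gripper_width: 0.0117
grip_force: 25.0
```

carry_out(steps="-0.04 0 0 0; -0.08 0 0 0; -0.1 0 0 0; -0.1 0 0 0")

```text
time: 7.65
eef_pos: [0.5663, -0.1192, 0.019]
ee_rot: [[-0.089, 0.996, -0.001], [0.996, 0.089, 0.004], [0.005, -0.001, -1.0]]
wrist_force: [0.9, 19.7, 3.8]
gripper_width: 0.0113
grip_force: 25.0
```

The tray is against the box, with 20 N of push. I'll relax and release.

carry_out(steps="0.06 0 0 0; 0.07 0 0 0; 0.07 0 0 0")

```text
time: 7.95
eef_pos: [0.5664, -0.1189, 0.019]
ee_rot: [[-0.091, 0.996, 0.0], [0.996, 0.091, -0.0], [-0.0, 0.0, -1.0]]
wrist_force: [0.1, 1.6, -0.2]
gripper_width: 0.0118
grip_force: 25.0
```

carry_out(steps="0 0 0 0; 0 0 0 0; 0 0 0 0; 0 0 0 0; 0 0 0 0", jaw=60)

```text
time: 8.45
eef_pos: [0.5663, -0.1191, 0.019]
ee_rot: [[-0.09, 0.996, 0.0], [0.996, 0.09, -0.0], [-0.0, 0.0, -1.0]]
wrist_force: [-0.6, 0.6, -0.6]
gripper_width: 0.0497
grip_force: 0.0
```

carry_out(steps="0 0 -0.6 0; 0 0 -1.4 0; 0 0 -2.3 0; 0 0 -3.2 0; 0 0 -3.6 0")

```text
time: 8.95
eef_pos: [0.5682, -0.1194, 0.2036]
ee_rot: [[-0.09, 0.996, 0.006], [0.996, 0.09, -0.001], [-0.002, 0.005, -1.0]]
wrist_force: [0.1, -0.1, -0.4]
gripper_width: 0.0603
grip_force: 0.0
```

```bash
python3 - <<'E'
from h import *
f=grab('side'); grab('scene'); W=pts(f); c=f['color'].astype(int); z=W[...,2]
b=(c[...,2]>c[...,0]+60)&(z>.045)&(z<.06)&(abs(W[...,0]-.56)<.06)&(abs(W[...,1]+.1)<.08)
ys,xs=np.where(b); P=np.array([ray(f,a,d,.054)[:2] for a,d in zip(xs,ys)])*1000; print(len(P),cv2.minAreaRect(P.astype(np.float32)))
cv2.imwrite('pics/s5.png',cv2.resize(f['color'][100:250,220:420,::-1],(800,600)))
E
python3 go.py 0.475 0.25 0.28 141
```

```text
39 ((562.553466796875, -115.103759765625), (11.093186378479004, 48.812747955322266), 6.12406587600708)
now [ 0.5685 -0.1195  0.2028] 95.19 t 9.05 q6 -0.3 F [ 0.3 -0.3 -0.3] w 0.0601
shift [ 7.525 -1.184 -1.566] spin -9.162
```

View pics/s5.png

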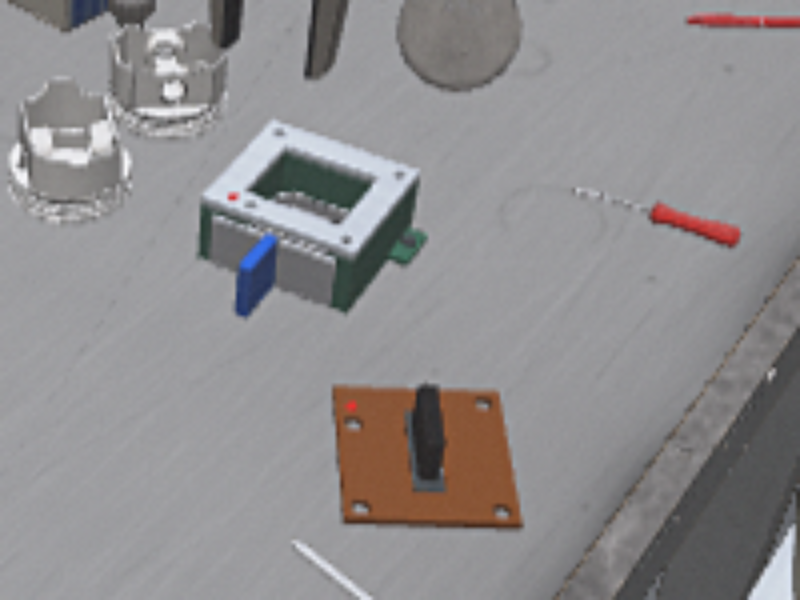

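The tray is home: the front plate is flush with the box and the fin is at (257,275) in the crop. Next is the cover.

```bash
python3 go.py 0.537 0.26 0.24 141
```

```text
now [ 0.5685 -0.1195  0.2028] 95.19 t 9.05 q6 -0.3 F [ 0.3 -0.3 -0.3] w 0.0601
shift [ 7.614  0.064 -0.759] spin -9.162
```

carry_out(steps="0.9 0 -0.3 -1; 1.8 0 -0.6 -2.2; 2.7 0 -0.7 -3.4; 3.6 0 -0.7 -4.6; 4.5 0 -0.7 -5.8", jaw=80)

```text
time: 9.55
eef_pos: [0.5451, 0.1067, 0.2329]
ee_rot: [[-0.565, 0.825, -0.001], [0.825, 0.565, -0.0], [0.0, -0.001, -1.0]]
wrist_force: [0.5, -0.1, -0.3]
gripper_width: 0.0799
grip_force: 0.0
```

```bash
python3 go.py 0.537 0.26 0.24 141
```

```text
now [0.5451 0.1067 0.2329] 124.42 t 9.55 q6 -0.41 F [ 0.5 -0.1 -0.3] w 0.0799
shift [ 2.621  1.6   -0.142] spin -3.316
```

carry_out(steps="0.8 0.5 -0.1 -1.2; 1.6 1 -0.1 -2.4; 2.4 1.5 -0.1 -3.3; 2.6 1.6 -0.1 -3.3; 2.6 1.6 -0.1 -3.3")

```text
time: 10.05
eef_pos: [0.5382, 0.2588, 0.2375]
ee_rot: [[-0.775, 0.632, -0.002], [0.632, 0.775, -0.001], [0.001, -0.002, -1.0]]
wrist_force: [0.6, -0.1, 0.4]
gripper_width: 0.0797
grip_force: 0.0
```

```bash
python3 - <<'E'
from h import *
f=grab('wrist'); o=ctrl.get_obs(); print(o['eef_pos'])
cv2.imwrite('pics/w5.png',cv2.resize(f['color'][...,::-1],(800,600)))
E
```

```text
[0.53843091 0.25734199 0.23769566]
```

View pics/w5.png

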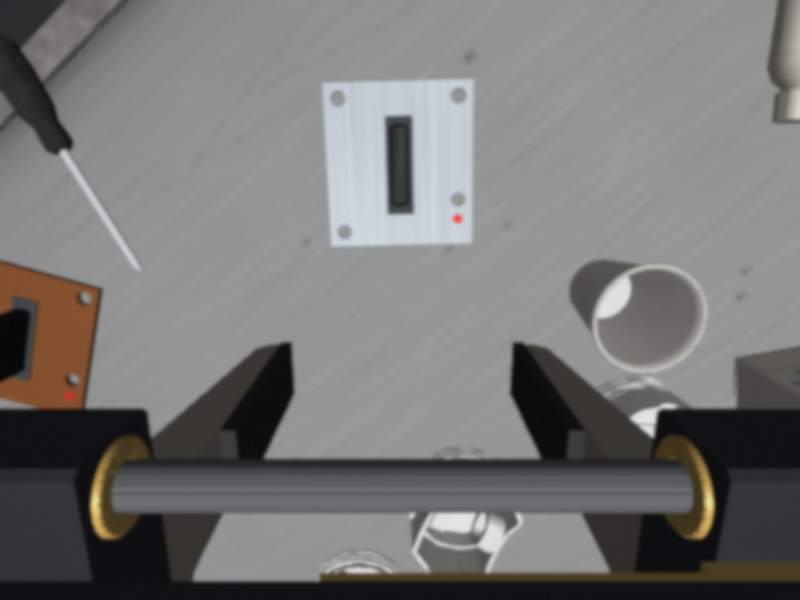

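The wrist view (800x600) shows the cover with hole 3 at (458,199), the red dot at (458,218), hole 2 at (458,95), hole 0 at (337,98) and hole 1 at (344,232). The bar is at (399,165).

```bash
python3 - <<'E'
from fit import *
f=load('wrist')
px={3:(458,199),2:(458,95),1:(344,232),0:(337,98)}
t,a,r=solve(f,px,.006); print(t,a,r)
c=f['color'].astype(int); b=np.zeros(c.shape[:2],np.uint8); b[65:145,240:272]=(c.max(2)<75)[65:145,240:272]
ys,xs=np.where(b); P=np.array([ray(f,x,y,.045)[:2] for x,y in zip(xs,ys)])*1000; print(len(P),cv2.minAreaRect(P.astype(np.float32)))
print(blob(f,458*.64,218*.64,.006,'r'))
E
```

```text
[0.47994435 0.304556  ] -37.85596525583034 [0.0006556  0.00065316 0.00063029 0.00100901]
743 ((480.2078857421875, 304.5287170410156), (15.50048828125, 63.36478805541992), 52.229305267333984)
[0.54442578 0.31532472]
```

```bash
python3 go.py 0.480 0.3045 0.08 142.2
```

```text
now [0.5384 0.2573 0.2377] 140.72 t 10.1 q6 -0.44 F [ 0.5 -0.1 -0.7] w 0.0797
shift [ 1.500e+00 -3.000e-03  3.155e+00] spin -0.296
```

carry_out(steps="0.7 0 0.6 -0.3; 1.3 0 1.3 -0.3; 1.5 0 2.1 -0.3; 1.5 0 2.9 -0.3; 1.5 0 3.1 -0.3")

```text
time: 10.6
eef_pos: [0.4785, 0.3018, 0.0801]
ee_rot: [[-0.789, 0.614, -0.006], [0.614, 0.789, -0.004], [0.002, -0.007, -1.0]]
wrist_force: [-0.3, 0.2, 0.5]
gripper_width: 0.0801
grip_force: 0.0
```

```bash
python3 go.py 0.480 0.3045 0.014 142.2
```

```text
now [0.4785 0.3018 0.0801] 142.1 t 10.6 q6 -0.35 F [-0.3  0.2  0.5] w 0.0801
shift [0.007 0.069 1.322] spin -0.021
```

carry_out(steps="0 0 0.4 0; 0 0 0.8 0; 0 0 1.1 0; 0 0 1.32 0; 0 0 1.32 0")

```text
time: 11.1
eef_pos: [0.4808, 0.3042, 0.0172]
ee_rot: [[-0.789, 0.614, -0.001], [0.614, 0.789, -0.001], [0.001, -0.002, -1.0]]
wrist_force: [-0.6, -0.0, 0.1]
gripper_width: 0.08
grip_force: 0.0
```

carry_out(steps="0 0 0 0; 0 0 0 0; 0 0 0 0; 0 0 0 0; 0 0 0 0", jaw=0, grip_force=40)

```text
time: 11.6
eef_pos: [0.4812, 0.3053, 0.0184]
ee_rot: [[-0.79, 0.613, 0.0], [0.613, 0.79, 0.0], [-0.0, 0.0, -1.0]]
wrist_force: [-0.6, 0.3, 0.9]
gripper_width: 0.0422
grip_force: 0.0
```

carry_out(steps="0 0 0 0; 0 0 0 0; 0 0 0 0; 0 0 0 0; 0 0 0 0")

```text
time: 12.1
eef_pos: [0.4808, 0.3049, 0.018]
ee_rot: [[-0.79, 0.613, -0.001], [0.613, 0.79, -0.0], [0.0, -0.001, -1.0]]
wrist_force: [-0.5, -0.6, 1.2]
gripper_width: 0.0134
grip_force: 40.0
```

carry_out(steps="0 0 -0.3 0; 0 0 -0.9 0; 0 0 -1.6 0; 0 0 -2.3 0; 0 0 -2.7 0")

```text
time: 12.6
eef_pos: [0.4821, 0.3058, 0.1568]
ee_rot: [[-0.79, 0.613, 0.003], [0.613, 0.79, 0.002], [-0.001, 0.004, -1.0]]
wrist_force: [-0.1, 0.7, -3.6]
gripper_width: 0.0133
grip_force: 40.0
```

```bash
python3 go.py 0.5744 -0.2080 0.15 185.16; python3 -c "
from h import *
o=ctrl.get_obs();print(o['gripper_width'],o['grip_force'],o['torque'],o['q'].round(2))"
```

```text
now [0.4821 0.3058 0.1568] 142.19 t 12.6 q6 -0.35 F [-0.1  0.7 -3.6] w 0.0133
shift [-7.758 -6.988  0.121] spin -8.594
0.013299057065502098 39.99823987483978 [ 0.09033372 -0.12605321 -0.06977063] [ 0.56  0.31  1.79  0.    1.04 -0.35]
```

carry_out(steps="-0.3 -0.3 0 -0.3; -0.8 -0.7 0 -0.9; -1.4 -1.2 0 -1.5; -2 -1.8 0 -2.1; -2.6 -2.4 0 -2.8")

```text
time: 13.1
eef_pos: [0.5103, 0.1293, 0.1539]
ee_rot: [[-0.916, 0.401, 0.001], [0.401, 0.916, 0.0], [-0.001, 0.001, -1.0]]
wrist_force: [0.6, -0.5, -2.0]
gripper_width: 0.0133
grip_force: 40.0
```

```bash
python3 go.py 0.5744 -0.2080 0.15 185.16
```

```text
now [0.5103 0.1293 0.1539] 156.35 t 13.1 q6 -0.91 F [ 0.6 -0.5 -2. ] w 0.0133
shift [-3.88  -5.666  0.078] spin -5.761
```

carry_out(steps="-0.5 -0.7 0 -0.7; -1 -1.4 0 -1.4; -1.5 -2.1 0 -2.1; -1.9 -2.8 0 -2.8; -2.3 -3.4 0 -3.4")

```text
time: 13.6
eef_pos: [0.5466, -0.0733, 0.154]
ee_rot: [[-0.993, 0.117, 0.001], [0.117, 0.993, -0.0], [-0.001, -0.0, -1.0]]
wrist_force: [0.5, -0.3, -3.1]
gripper_width: 0.0134
grip_force: 40.0
```

```bash
python3 go.py 0.5744 -0.2080 0.15 185.16
```

```text
now [ 0.5466 -0.0733  0.154 ] 173.3 t 13.6 q6 -1.59 F [ 0.5 -0.3 -3.1] w 0.0134
shift [-0.865 -2.61   0.08 ] spin -2.372
```

carry_out(steps="-0.2 -0.6 0 -0.6; -0.4 -1.2 0 -1.2; -0.6 -1.8 0.05 -1.8; -0.8 -2.3 0.08 -2.3; -0.86 -2.6 0.08 -2.37")

```text
time: 14.1
eef_pos: [0.5745, -0.2074, 0.1496]
ee_rot: [[-0.996, -0.088, 0.001], [-0.088, 0.996, -0.0], [-0.001, -0.001, -1.0]]
wrist_force: [0.7, 1.7, -2.7]
gripper_width: 0.013
grip_force: 40.0
```

carry_out(steps="0 0 0 0; 0 0 0 0; 0 0 0 0")

```text
time: 14.4
eef_pos: [0.5737, -0.2044, 0.1492]
ee_rot: [[-0.996, -0.088, -0.0], [-0.088, 0.996, 0.001], [0.0, 0.001, -1.0]]
wrist_force: [0.4, 0.4, -3.2]
gripper_width: 0.0132
grip_force: 40.0
```

```bash
python3 go.py 0.5744 -0.2080 0.10 185.16; python3 - <<'E'
from h import *
f=grab('side'); g=grab('wrist'); s=f['color'][80:230,220:420,::-1]; 
cv2.imwrite('pics/c6.png',np.vstack([cv2.resize(s,(400,300)),cv2.resize(g['color'][...,::-1],(400,300))]))
E
```

```text
now [ 0.5737 -0.2044  0.1492] -174.96 t 14.4 q6 -2.0 F [ 0.4  0.4 -3.2] w 0.0132
shift [-0.007 -0.074  0.985] spin -0.024
```

View pics/c6.png

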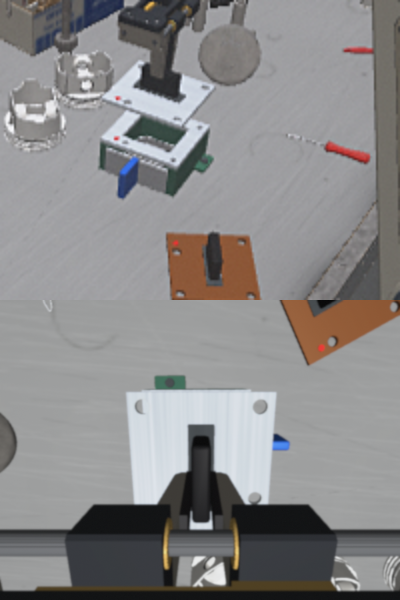

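Red dot is over red dot. I'll centre it, lower to hover height and check the alignment through the holes.

carry_out(steps="0 -0.07 0.3 0; 0 -0.07 0.6 0; 0 -0.07 0.9 0; 0 -0.07 1.1 0; 0 -0.07 1.22 0")

```text
time: 15.0
eef_pos: [0.5735, -0.2086, 0.0861]
ee_rot: [[-0.996, -0.088, -0.002], [-0.088, 0.996, 0.001], [0.002, 0.001, -1.0]]
wrist_force: [0.2, -0.2, -2.8]
gripper_width: 0.0131
grip_force: 40.0
```

carry_out(steps="0 0 0 0; 0 0 0 0; 0 0 0 0")

```text
time: 15.3
eef_pos: [0.5749, -0.2092, 0.0887]
ee_rot: [[-0.996, -0.088, 0.001], [-0.088, 0.996, -0.0], [-0.001, -0.0, -1.0]]
wrist_force: [-0.1, -0.9, -2.8]
gripper_width: 0.0132
grip_force: 40.0
```

```bash
python3 go.py 0.5744 -0.2080 0.088 185.16; python3 - <<'E'
from h import *
f=grab('side'); g=grab('wrist'); s=f['color'][110:185,235:335,::-1]; 
cv2.imwrite('pics/c7.png',np.hstack([cv2.resize(s,(400,300),interpolation=cv2.INTER_CUBIC),cv2.resize(g['color'][90:270,140:380,::-1],(400,300),interpolation=cv2.INTER_CUBIC)]))
E
```

```text
now [ 0.5749 -0.2092  0.0887] -174.97 t 15.3 q6 -2.01 F [-0.1 -0.9 -2.8] w 0.0132
shift [0.008 0.025 0.013] spin -0.025
```

View pics/c7.png

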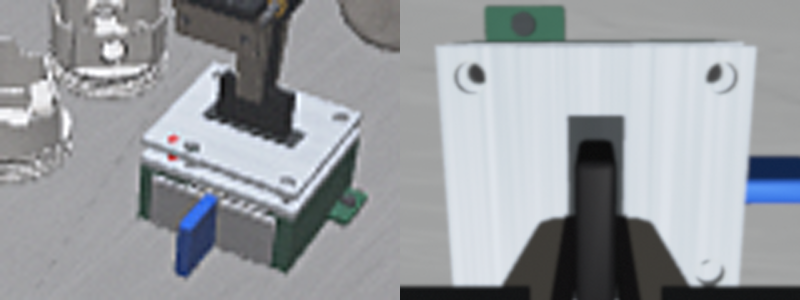

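The threaded holes show dark through the cover's holes: box holes near (476,75) and (717,75), cover holes centred near (470,77) and (722,77) in the joined crop. The next step works out the offset.

```bash
python3 - <<'E'
from fit import *
f=load('wrist'); c=f['color'].sum(2).astype(float)/3
for k,(cx,cy) in {0:(470,77),2:(722,77)}.items():
    u,v=(cx-400)*.6+140,cy*.6+90
    u0,v0=int(u)-12,int(v)-12; p=c[v0:v0+25,u0:u0+25]
    m=(p<np.median(p)-12); n,l,st,ce=cv2.connectedComponentsWithStats(m.astype(np.uint8)); j=1+st[1:,4].argmax()
    h=cv2.findContours((l==j).astype(np.uint8),0,1)[0][0]; (ex,ey),r=cv2.minEnclosingCircle(h)
    d=np.clip(130-p,0,None)*(l==j); yy,xx=np.mgrid[:25,:25]
    C=ray(f,u0+ex,v0+ey,.0767)[:2]; B=ray(f,u0+(d*xx).sum()/d.sum(),v0+(d*yy).sum()/d.sum(),.06)[:2]
    print(k,'eye',ray(f,u,v,.0767)[:2].round(4),'circle',C.round(4),r,'box',B.round(4),'diff mm',((C-B)*1000).round(1))
f=load('side'); c=f['color'].astype(float); w=np.clip(c[...,0]-c[...,1]-50,0,None)
for nm,y,h in(('cov',139,.0767),('box',157,.06)):
    u,v=235+173/4,110+y/4; W=np.zeros_like(w); a,b=int(round(v)),int(round(u)); W[a-2:a+3,b-3:b+4]=w[a-2:a+3,b-3:b+4]
    yy,xx=np.mgrid[:384,:512]; print('red',nm,ray(f,(W*xx).sum()/W.sum(),(W*yy).sum()/W.sum(),h))
a=np.radians(5.16);R=np.array([[np.cos(a),-np.sin(a)],[np.sin(a),np.cos(a)]])
print('expected box h0,h2',[ (np.array([.5744,-.208])+R@np.array(M[k])/1000).round(4) for k in(0,2)])
E
```

```text
0 eye [ 0.5264 -0.26  ] circle [ 0.5245 -0.2572] 7.382511615753174 box [ 0.5265 -0.2613] diff mm [-2.1  4.1]
2 eye [ 0.518  -0.1646] circle [ 0.5166 -0.1685] 7.382511615753174 box [ 0.5178 -0.1643] diff mm [-1.2 -4.2]
red cov [ 0.61258662 -0.15380344  0.0767    ]
red box [ 0.61106785 -0.15226878  0.06      ]
expected box h0,h2 [array([ 0.5259, -0.2606]), array([ 0.5173, -0.165 ])]
```

By eye, the cover holes sit within about 1 mm of the box holes, and the underside is about 10 mm up. The circle fit was thrown off by the dark hole merging with the edge: its errors are equal and opposite. I'll hold briefly, then hand in.

carry_out(steps="0 0 0 0; 0 0 0 0; 0 0 0 0; 0 0 0 0; 0 0 0 0")

```text
time: 15.9
eef_pos: [0.5744, -0.209, 0.088]
ee_rot: [[-0.996, -0.088, -0.0], [-0.088, 0.996, 0.0], [0.0, 0.0, -1.0]]
wrist_force: [0.1, -1.0, -3.3]
gripper_width: 0.0131
grip_force: 40.0
```

```bash
python3 - <<'E'
from station import ctrl
o=ctrl.get_obs(); print(o['eef_pos'],o['qvel'].round(3),o['gripper_width'],o['grip_force'],o['wrist_force'])
E
python3 go.py 0.5744 -0.2080 0.088 185.16
```

```text
[ 0.57438184 -0.20898775  0.08802158] [-0.     0.002 -0.001 -0.    -0.002 -0.   ] 0.013123951583699545 39.998356103897095 [ 0.09887011 -0.95329519 -3.32752913]
now [ 0.5744 -0.209   0.088 ] -174.96 t 15.9 q6 -2.01 F [ 0.1 -1.  -3.3] w 0.0131
shift [-0.002  0.02   0.   ] spin -0.024
```

```bash
python3 -c "
from station import ctrl
print(ctrl.sign_off())"
```

```text
the job is handed in; nothing more can be done
None
```

I handed the job in at about 16 s; no verdict came back. The tray is home against the box with both caps last seen in it before it entered the slot, and the cover is held still about 10 mm above the box, red dot over red dot, with two holes checked within about 1.5 mm.

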